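Tamp the loose blocks down level in their bin

ROBOT

A 7-joint arm with a two-finger parallel gripper is mounted at the origin on a cart in front of the work surface, level with it; the furniture and walls round the work are solid. World frame = base frame: x ahead of the robot, y to its left, z up, the work surface at z = 0. Lengths are in mm, angles in rad, forces in N, time in s.
With the tool pointing down it reaches from about 400 to 850 mm from the base axis. Payload 4.5 kg.
Tool frame: the origin (TCP) lies midway between the tips of the shut fingers; the grasp point (between the pads) lies 19 mm behind it (grip_depth is the distance from the TCP to the grasp point, in mm); z points along the fingers, y is the line along which they close (so a half turn about z gives the same grasp; the last joint's range is limited). The gripper opens to 88 mm and grips with 3 to 60 N. Pads are 18 mm wide; open, the fingers measure 123 mm over their backs; the gripper's body (75 mm by 187 mm) begins 45 mm behind the grasp point.
Start: joints at [1.377, 0.689, -0.195, 1.565, 0.157, 0.902, -0.215], TCP at [141.175, -608.87, 238.743] pointing down, gripper open.
Joint ranges: [-3.01, 3.01], [-0.46, 2.08], [-1.47, 1.51], [0.13, 2.56], [-1, 4.14], [0.04, 2.09], [-2.66, 2.66]. Speed limits (rad/s): [2.57, 2.57, 3.14, 3.14, 3.14, 3.14, 3.14].

INTERFACE

Orientations are given as a unit quaternion [w, x, y, z].
In Python, from station import * gives the robot as it stands.
- The arm moves only by the shell command python3 -m jog 'ROWS' [OPENING] [FORCE]. ROWS is text: rows parted by semicolons, each of 6 numbers parted by spaces: the shift along the tool's x, y, z in units of 50 mm (1.0 is 50 mm), then the turn, a rotation vector about the tool's x, y, z in units of 5 degrees (1.0 is 5 degrees). In form: dx dy dz wx wy wz; .... A call has 1 to 12 rows; each row shifts and turns the commanded pose from where the row before left it, along the tool's axes as they then stand; what a row does not reach is not made up. A row lasts 1/10 s, in which the tool goes at most 50 mm and 8.59 degrees, less where a joint would pass 70% of its speed; a pose out of reach is approached as far as the arm can. A call is refused whole if a number of a shift passes 1 or a number of a turn 1, either way. A call with a gripper value outside its range is refused whole. OPENING is the closure, from 0 (fully open) to 1 (shut), set as the call begins (- or left out, the last holds). The fingers move at their own pace and stop on an object; FORCE is the grip in N (left out, the last holds). Time passes only in rows, so rows that do not move let the fingers close. It gives the time, the measured TCP pose, the force, the opening and the grip force at its end, in the units of the state.
- sense(): the state, without advancing time (a new reading comes with each control period).
- read_camera(name): name is "scene" or "top" or "wrist"; returns the picture (400x640x3 uint8, red, green, blue); there is no depth.
- camera_params(name): a dict with "fovy" (degrees; the focal length in pixels is half the picture's height over the tangent of half this angle, whatever the lens; pixels are square), "cx", "cy" (the principal point, pixels), "R" (3x3) and "t" (3): a world point X has camera coordinates R X + t. Camera axes: x right, y down, z forward; pixel columns grow to the right and rows downward; lengths in mm; the calibration is good to about 2 mm. A picture is of the moment at which its call begins: read the wrist's pose just before it. camera_params takes no time and is no camera call; for the wrist camera it gives the pose at the moment of the call.
- job_done(): hands the job in; it is judged then, once.
The state is a dict: "time": time; "q": joint angles; "qd": joint speeds; "joint_torque": joint torques, N m; "eef_pos": TCP position; "ee_rot": TCP orientation; "contact_force": force on the tool from outside, world axes, zero at the start; "moment": the same for the moment, N m; "width": finger opening in mm; "gripper_force": force on a finger pad.
Only numpy, scipy, OpenCV 4.12 (cv2) and the standard library are available. Lean on these libraries where they do the work, as an engineer would, in place of code of your own. Each camera call takes 0.05 s, during which the arm holds its last target. There are 200 camera calls.

TASK

Four chunky loose blocks stand uneven in the small divided bin because the friction-held floor plates under them are raised. Pick up the hand tamper and press the blocks down with it until every one is hard down on its stop and all four tops are level; finish by holding the last one pressed at about 20 N for half a second, never push a block with more than 35 N, and do not touch the blocks with the gripper. Then stand the tamper back upright on the table clear of the bin and let it go, leaving the loupe, the dropper bottle and the solder spool where they are.

Things in the scene. Friction and masses are not known exactly. Their poses are not given: they have to be found in the camera images.
- bin: square aluminium bin fixed to the table: base flange 105 x 105 x 4 mm, walls 93 x 93 mm outside, 38 mm high and 3 mm thick, divided into 2 x 2 cells of 42 mm with centres at (+-22.5, +-22.5) mm. Origin at the centre of its underside, z up, x and y along the walls
- rim (a point): point over the bin's centre at the height of its rim, 38 mm above the table. Under each block is a floor plate held by friction only (5 to 10 N moves it, it stays where left, no spring), down to a rigid stop. The four stops are level, at a height that differs each time: blocks that are hard down have their tops somewhere 2 to 9 mm above this point
- tamper: hand tamper standing upright on the table, 110 mm tall, about 0.2 kg: a flat round steel foot 38 mm across and 8 mm thick, a 14 mm stem, and from 45 to 110 mm above the foot's underside a round wooden grip 26 mm across. Origin at the centre of the foot's underside, z along the grip (up)
- block_1: loose grey block 38 x 38 x 30 mm with rounded edges and a flat top with a small round metal inlay, about 80 g, in the bin's cell at (-22.5, +22.5) mm; at the start it stands 7 to 14 mm above the height at which it is hard down. Origin at the centre of its underside, z up
- block_2: loose grey block 38 x 38 x 30 mm with rounded edges and a flat top with a small round metal inlay, about 80 g, in the bin's cell at (-22.5, -22.5) mm; at the start it stands 7 to 14 mm above the height at which it is hard down. Origin at the centre of its underside, z up
- block_3: loose grey block 38 x 38 x 30 mm with rounded edges and a flat top with a small round metal inlay, about 80 g, in the bin's cell at (+22.5, +22.5) mm; at the start it stands 7 to 14 mm above the height at which it is hard down. Origin at the centre of its underside, z up
- block_4: loose grey block 38 x 38 x 30 mm with rounded edges and a flat top with a small round metal inlay, about 80 g, in the bin's cell at (+22.5, -22.5) mm; at the start it stands 7 to 14 mm above the height at which it is hard down. Origin at the centre of its underside, z up
- loupe: bystander: black eye loupe, 38 mm across, 38 mm high, standing beyond the work; origin at the centre of its underside
- bottle: bystander: small brown dropper bottle, 34 mm across, 102 mm high, standing beyond the work; origin at the centre of its underside
- spool: bystander: reel of solder with blue flanges, 56 mm across, 40 mm high, on the near side of the table; origin in its underside, the reel's axis 14 mm from it along its y
Not all that is in view belongs to the job. Leave any red look-alike of the tamper alone.

How it is judged (in metres and radians):
On the way, in this order (a step that is already met when the one before it is completed fails the run):
1. the tamper is lifted off the table, nothing pressed down yet (height (world z) of tamper above 0.03 m), for 0.1 s.
2. all four blocks are level (within 2 mm of block_1) and the tamper presses one of them with more than 14 N, more than its plate holds above the stop, for 0.3 s (z of block_2 in the frame of block_1 between -0.002 and 0.002 m and z of block_3 in the frame of block_1 between -0.002 and 0.002 m and z of block_4 in the frame of block_1 between -0.002 and 0.002 m and angle between each of block_1, block_2, block_3, block_4's own z axis and vertical below 0.06 rad and horizontal distance between each of block_1, block_2, block_3, block_4 and bin below 0.042 m and z of each of block_1, block_2, block_3, block_4 in the frame of bin below 0.019 m and (contact force between tamper and block_1 above 14 N or contact force between tamper and block_2 above 14 N or contact force between tamper and block_3 above 14 N or contact force between tamper and block_4 above 14 N)), for 0.3 s.
At the end, for the whole second after the job is handed in: every block sits in its cell, level within 2 mm with block_1, not tilted more than 0.06 rad, its underside less than 19 mm above the table; the tamper stands upright (0.1 rad) on the table, at rest and released, its axis more than 85 mm from the bin's centre (z of block_2 in the frame of block_1 between -0.002 and 0.002 m and z of block_3 in the frame of block_1 between -0.002 and 0.002 m and z of block_4 in the frame of block_1 between -0.002 and 0.002 m and angle between each of block_1, block_2, block_3, block_4's own z axis and vertical below 0.06 rad and horizontal distance between each of block_1, block_2, block_3, block_4 and bin below 0.042 m and z of each of block_1, block_2, block_3, block_4 in the frame of bin below 0.019 m and height (world z) of tamper below 0.005 m and angle between tamper's own z axis and vertical below 0.1 rad and linear speed of tamper below 0.02 m/s and horizontal distance between tamper and bin above 0.085 m); the robot touches nothing.
It fails at once if the tamper pushes a block with more than 35 N (contact force between tamper and block_1 above 35 N or contact force between tamper and block_2 above 35 N or contact force between tamper and block_3 above 35 N or contact force between tamper and block_4 above 35 N).
It fails at once if the gripper or arm touches a block (contact force between any of the fingers, the arm and block_1 above 0.5 N or contact force between any of the fingers, the arm and block_2 above 0.5 N or contact force between any of the fingers, the arm and block_3 above 0.5 N or contact force between any of the fingers, the arm and block_4 above 0.5 N).
It fails at once if a bystander is moved more than 20 mm (distance of any of loupe, bottle, spool from where it was at the start of the episode above 0.02 m).
It also fails if it takes over 72 s, if anything falls off the work surface, if the arm or the gripper's body presses on something with over 40 N, if the wrist force passes 120 N, or if a joint passes its speed limit or range.

## Working session

There is one attempt and no reset: what is moved stays moved. The work goes in short steps, Python scripts to look and compute and a shell command to move; the robot and the scene stay as the last step left them, time stands still between calls to the robot, and variables do not carry over. Pictures are saved under pics/ and viewed, at most 10 in all, crops included, and the job is handed in when it is done.

```bash
mkdir -p pics
cat > h.py <<'E'
from station import *
import numpy as np, cv2
def snap(n,f):
    p=camera_params(n); im=read_camera(n); cv2.imwrite('pics/'+f+'.png',cv2.cvtColor(im,cv2.COLOR_RGB2BGR)); return im,p
def ray(p,u,v):
    f=200/np.tan(np.radians(p['fovy'])/2); R=np.array(p['R']);t=np.array(p['t'])
    d=R.T@np.array([(u-p['cx'])/f,(v-p['cy'])/f,1]); return -R.T@t,d
def onz(p,u,v,z):
    c,d=ray(p,u,v); return c+d*(z-c[2])/d[2]
def proj(p,X):
    f=200/np.tan(np.radians(p['fovy'])/2); x=np.array(p['R'])@np.array(X)+np.array(p['t']); return x[:2]/x[2]*f+[p['cx'],p['cy']]
E
python3 - <<'E'
from h import *
a,pa=snap('top','top0'); b,pb=snap('scene','sc0')
cv2.imwrite('pics/both.png',cv2.resize(cv2.cvtColor(np.vstack([a,b]),cv2.COLOR_RGB2BGR),(480,600)))
print(pa,pb); s=sense(); print(s)
E
```

```text
{'fovy': 45.820459463759484, 'cx': 312.33296603573376, 'cy': 193.39412894464374, 'R': array([[-0.02071714, -0.99977988,  0.0033147 ],
       [-0.98482372,  0.01983557, -0.17242038],
       [ 0.17231668, -0.00683645, -0.98501788]]), 't': array([-64.50970109, 556.83399242, 859.73800404])} {'fovy': 54.16224904825965, 'cx': 320.3486583992135, 'cy': 195.53458802179338, 'R': array([[ 0.87085713, -0.4915116 ,  0.00491915],
       [-0.32527699, -0.58376895, -0.74391444],
       [ 0.36851422,  0.64624311, -0.66825677]]), 't': array([-522.00105634,  208.89924752,  723.77076287])}
{'time': 0.1, 'q': array([ 1.37678725,  0.68991769, -0.1945225 ,  1.56620865,  0.15731052,
        0.90245998, -0.21509527]), 'qd': array([ 0.00048825,  0.00025809, -0.00109171, -0.00214147, -0.00101611,
       -0.00083563, -0.00130781]), 'joint_torque': array([-3.31808988e-03, -5.28498888e+01, -1.27129901e+00, -1.53838813e+01,
       -5.25219343e-02,  1.99766138e-03,  8.28081113e-06]), 'eef_pos': array([ 140.98968443, -608.33395986,  237.98766613]), 'ee_rot': array([-7.87274069e-04,  9.93514706e-01,  1.13700868e-01, -1.47878185e-04]), 'contact_force': array([-0.50640556,  0.41337092, -0.33740557]), 'moment': array([0.00525137, 0.01928645, 0.02750138]), 'gripper_force': 0.0, 'width': 88.30889993106054}
```

View pics/top0.png

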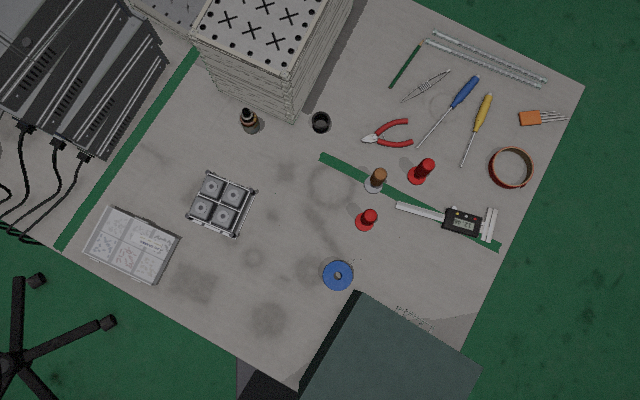

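View pics/sc0.png

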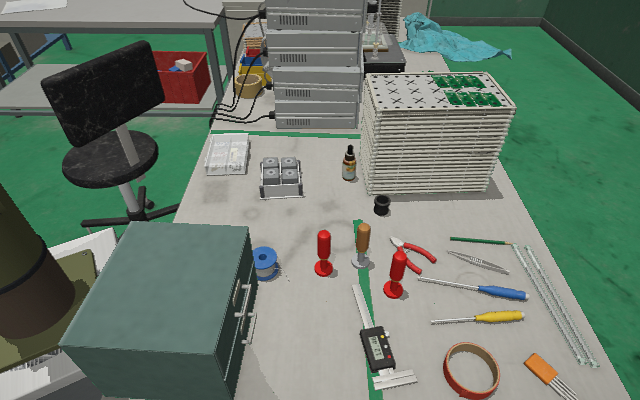

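Candidates: the wooden-gripped steel tamper at top (376,180) / scene (362,245), and two red look-alikes at top (422,171) and (367,219). The wood and steel one fits the description; I'll confirm it in an enlarged crop.

Run:
```python
from h import *
a=cv2.imread('pics/top0.png'); b=cv2.imread('pics/sc0.png')
pa=camera_params('top');pb=camera_params('scene')
c1=cv2.resize(a[145:245,335:445],None,fx=3.6,fy=3.6,interpolation=2)
c2=cv2.resize(a[160:245,175:270],None,fx=4.2,fy=4.2,interpolation=2)[:360]
h=max(c1.shape[0],c2.shape[0]); z=lambda c:np.vstack([c,np.zeros((h-c.shape[0],c.shape[1],3),np.uint8)])
cv2.imwrite('pics/crop.png',np.hstack([z(c1),z(c2)]))
# wood mask
for im,p,n in((a,pa,'top'),(b,pb,'sc')):
    hsv=cv2.cvtColor(im,cv2.COLOR_BGR2HSV); m=cv2.inRange(hsv,(6,70,60),(16,200,230))
    k,l,st,ce=cv2.connectedComponentsWithStats(m)
    for i in range(1,k):
        if st[i,4]>40: print(n,st[i],ce[i].round(1))
for n,u,v in(('tamperfoot',374,187),('bottlebase',251,127),('loupe',320,127),('spool',338,276),('red1',420,178),('red2',365,225)):print(n,onz(pa,u,v,5).round())
for n,X in(('base',(0,0,0)),('tcp',sense()['eef_pos'])):print(n,proj(pa,X),proj(pb,X))
# cabinet top corners
for u,v in((357,291),(480,370),(300,390)):print(onz(pa,u,v,0).round(),onz(pa,u,v,150).round())
```

```text
top [519 110  23  16 301] [529.9 117.5]
top [517 147  17  38  77] [527.8 165.2]
top [374 168  13  13 136] [379.9 173.9]
sc [356 223  14  29 338] [362.5 236.8]
sc [524 353  34  32 486] [541.2 367.6]
tamperfoot [ 574. -201.    5.]
bottlebase [705.  47.   5.]
loupe [702. -95.   5.]
spool [ 398. -123.    5.]
red1 [ 590. -295.    5.]
red2 [ 497. -180.    5.]
base [276.82451664 499.89549705] [ 38.24035332 308.43131866]
tcp [704.33948802 457.51469072] [147.05316943 792.38277427]
[ 369. -159.    0.] [ 373. -145.  150.]
[ 217. -388.    0.] [ 246. -337.  150.]
[188. -45.   0.] [222. -49. 150.]
```

View pics/crop.png

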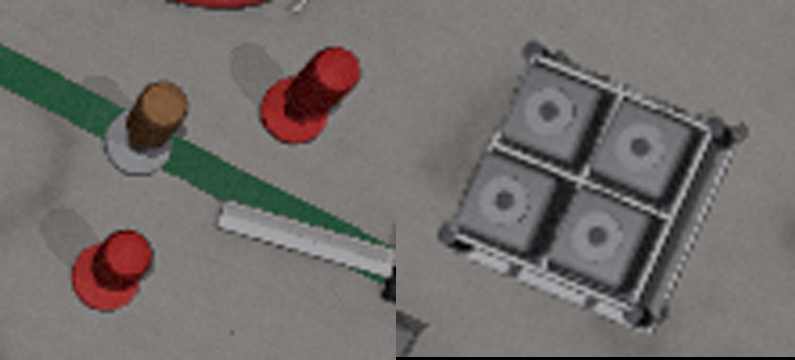

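The crop shows the wood-and-steel tamper with its foot at about (373,184) and grip top at (381,174) in top pixels. It is clearly distinct from the two all-red ones. The bin rim corners are at about (207,172), (253,191), (233,235) and (188,215).

Run:
```python
from h import *
pa=camera_params('top');pb=camera_params('scene')
def tri(ua,ub):
    (c1,d1),(c2,d2)=ray(pa,*ua),ray(pb,*ub)
    A=np.stack([d1,-d2],1); s=np.linalg.lstsq(A,c2-c1,rcond=None)[0]; x,y=c1+s[0]*d1,c2+s[1]*d2
    return ((x+y)/2).round(),np.linalg.norm(x-y).round(1)
print('cab',tri((357,291),(250,225)))
print('stack',tri((293,74),(365,73)),tri((278,77),(367,88)))
print('grip top',onz(pa,380.6,173.6,110).round(1),'foot',onz(pa,373.3,184.4,8).round(1), 'scene foot',onz(pb,360.5,260,8).round(1),'gripmid',onz(pb,362.5,238,78).round(1))
c=np.array([onz(pa,u,v,38) for u,v in((206.9,171.9),(252.6,191),(233.1,235),(187.9,215.2))]);print(c.round(),c.mean(0))
print([np.degrees(np.arctan2(*(c[(i+1)%4]-c[i])[[1,0]])).round(1) for i in range(4)],[np.linalg.norm(c[(i+1)%4]-c[i]).round() for i in range(4)])
p=camera_params('wrist');R=np.array(p['R']);print('wristcam pos',(-R.T@p['t']).round(),R.round(2),p['fovy'])
s=sense();print(s['eef_pos'])
```

```text
cab (array([ 377., -145.,  162.]), np.float64(6.1))
stack (array([669., -49., 331.]), np.float64(8.7)) (array([689., -27., 285.]), np.float64(1.1))
grip top [ 578.3 -199.1  110. ] foot [ 578.4 -199.3    8. ] scene foot [ 579.9 -201.8    8. ] gripmid [ 577.4 -203.3   78. ]
[[604. 129.  38.]
 [564.  40.  38.]
 [480.  77.  38.]
 [519. 164.  38.]] [541.84425138 102.69356367  38.        ]
[np.float64(-114.0), np.float64(156.3), np.float64(65.4), np.float64(-22.5)] [np.float64(98.0), np.float64(93.0), np.float64(96.0), np.float64(92.0)]
wristcam pos [ 219. -591.  383.] [[ 0.23 -0.97 -0.  ]
 [-0.93 -0.22  0.31]
 [-0.3  -0.07 -0.95]] 58.59224696495165
[ 140.98968443 -608.33395986  237.98766613]
```

```bash
python3 -m jog '0 0 -.4 0 0 0;0 0 -.4 0 0 0;0 0 -.4 0 0 0;.2 -.1 -.4 0 0 0;.4 -.25 0 0 0 0;.5 -.3 0 0 0 0;.5 -.3 0 0 0 0;.5 -.3 0 0 0 0;.5 -.3 0 0 0 0;.5 -.3 0 0 0 0;.5 -.3 0 0 0 0;.5 -.3 0 0 0 0' 0.5; python3 -m jog '.5 -.3 0 0 0 0;.5 -.3 0 0 0 0;.5 -.3 0 0 0 0;.5 -.3 0 0 0 0;.5 -.3 0 0 0 0;.5 -.3 0 0 0 0;.5 -.3 0 0 0 0;.5 -.3 0 0 0 0;.5 -.3 0 0 0 0;.5 -.3 0 0 0 0;.4 -.2 0 0 0 0;0 0 0 0 0 0'
python3 - <<'E'
from h import *
s=sense();print(s['eef_pos'],s['ee_rot'],s['q'],s['contact_force'],s['width'])
im,p=snap('wrist','w1');print(proj(p,(578.3,-200.5,110)),proj(p,(578.3,-200.5,0)))
E
```

```text
time: 1.3
eef_pos: [313.7, -442.1, 318.4]
ee_rot: [-0.0, 0.994, 0.114, -0.0]
contact_force: [-0.3, -0.1, -0.8]
width: 43.9
gripper_force: 0.0
time: 2.5
eef_pos: [542.4, -222.6, 318.2]
ee_rot: [-0.001, 0.993, 0.117, 0.001]
contact_force: [0.6, 0.5, -0.2]
width: 44.1
gripper_force: 0.0
[ 542.35976936 -222.62441358  318.22035217] [-1.20695851e-03  9.93172576e-01  1.16646078e-01  6.86231002e-04] [ 0.44708829  0.55285045 -0.22872361  1.57949768  0.13655716  1.02471278
 -1.15666334] [ 0.5860933   0.49512562 -0.18401972] 44.1226886943499
[303.30860223 124.38292634] [306.66734018 114.56030224]
```

View pics/w1.png

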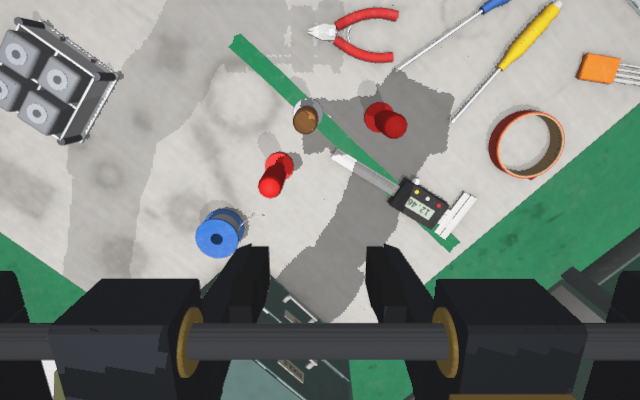

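The wrist view shows the tamper's grip top at about (306,120), with the red ones at (270,187) and (395,125). I'll measure the grip by mask and compute the shift.

```bash
cat >> h.py <<'E'
from scipy.spatial.transform import Rotation as Ro
def RT():
    q=sense()['ee_rot']; return Ro.from_quat([q[1],q[2],q[3],q[0]]).as_matrix()
def shift(X): # world target of TCP -> tool units
    return (RT().T@(np.array(X)-sense()['eef_pos'])/50).round(3)
E
python3 - <<'E'
from h import *
im=cv2.imread('pics/w1.png');p=camera_params('wrist')
hsv=cv2.cvtColor(im,cv2.COLOR_BGR2HSV); m=cv2.inRange(hsv,(6,60,40),(18,220,230)); m[:, :270]=0;m[:,350:]=0;m[200:]=0
cs,_=cv2.findContours(m,0,2); c=max(cs,key=cv2.contourArea); (u,v),r=cv2.minEnclosingCircle(c); print(u,v,r,cv2.contourArea(c))
X=onz(p,u,v,110);print(X, onz(p,306,119.5,110))
s=sense();print(s['eef_pos'],RT().round(3)); print(shift((578.8,-201,66)), shift((X[0],X[1],66)))
E
```

```text
305.8863525390625 119.34091186523438 13.960832595825195 509.5
[ 581.51669285 -204.73542099  110.        ] [ 581.39354804 -204.87645432  110.        ]
[ 540.55929287 -224.99853365  318.19153218] [[ 0.973  0.229 -0.001]
 [ 0.229 -0.973  0.001]
 [-0.001 -0.001 -1.   ]]
[ 0.857 -0.288  5.044] [ 0.893 -0.203  5.044]
```

```bash
python3 -m jog '.22 -.06 .4 0 0 0;.22 -.06 .4 0 0 0;.22 -.06 .4 0 0 0;.22 -.06 .4 0 0 0;0 0 .4 0 0 0;0 0 .2 0 0 0;0 0 0 0 0 0;0 0 0 0 0 0;0 0 0 0 0 0;0 0 0 0 0 0'
cat >> h.py <<'E'
def grip(name='wg'):
    im,p=snap('wrist',name); hsv=cv2.cvtColor(im,cv2.COLOR_RGB2HSV); m=cv2.inRange(hsv,(6,60,40),(18,220,230)); m[270:]=0
    cs,_=cv2.findContours(m,0,2); cs=[c for c in cs if cv2.contourArea(c)>300]
    return [cv2.minEnclosingCircle(c) for c in cs],p,im
E
python3 - <<'E'
from h import *
for k in range(2):
    g,p,im=grip('w2'); print(sense()['eef_pos'])
    for (u,v),r in g: print(u,v,r,onz(p,u,v,110))
E
```

```text
time: 3.55
eef_pos: [580.7, -205.2, 209.8]
ee_rot: [0.0, 0.994, 0.113, 0.001]
contact_force: [-0.0, -0.2, -1.2]
width: 43.9
gripper_force: 0.0
[ 580.59714978 -205.02661416  209.60530965]
593.0 203.0 45.000099182128906 [ 621.97254819 -402.36284112  110.        ]
310.5 184.5 22.94568634033203 [ 589.4275384  -199.14637798  110.        ]
[ 580.55501999 -204.94266473  209.46567768]
594.5 204.5 45.10552978515625 [ 621.13348103 -403.62773662  110.        ]
310.5 184.5 22.94568634033203 [ 589.38859488 -198.99357352  110.        ]
```

View pics/w2.png

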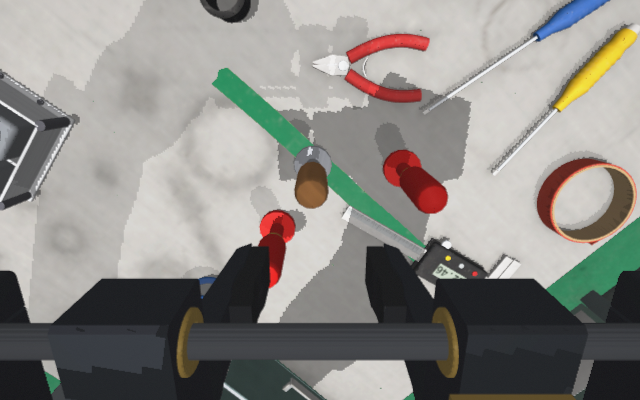

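The grip's top disc is centred at about (311,193) and the foot at about (312,162). The red one at (272,260) stands left of the fingers.

Run:
```python
from h import *
p=camera_params('wrist')
print(onz(p,311,193,110),onz(p,312,161.5,8),sense()['eef_pos'])
im=cv2.imread('pics/w2.png');print(proj(p,(580,-201,110)),proj(p,(580,-201,0)))
X=(onz(p,311,193,110)+onz(p,312,161.5,8))/2; X[2]=66; print(X,shift(X))
```

```text
[ 583.22564422 -200.61646667  110.        ] [ 583.9719005  -199.86301063    8.        ] [ 580.55501999 -204.94266473  209.46567768]
[310.53310866 197.27472629] [312.32632923 163.81026262]
[ 583.59877236 -200.23973865   66.        ] [ 0.077 -0.08   2.869]
```

```bash
python3 -m jog '.05 -.08 .3 0 0 0;0 0 .4 0 0 0;0 0 .4 0 0 0;0 0 .4 0 0 0;0 0 .4 0 0 0;0 0 .4 0 0 0;0 0 .3 0 0 0;0 0 .2 0 0 0;0 0 .06 0 0 0;0 0 0 0 0 0;0 0 0 0 0 0'; python3 -m jog '0 0 0 0 0 0;0 0 0 0 0 0;0 0 0 0 0 0;0 0 0 0 0 0;0 0 0 0 0 0;0 0 0 0 0 0;0 0 0 0 0 0;0 0 0 0 0 0' 1 40; python3 -m jog '0 0 -.1 0 0 0;0 0 -.2 0 0 0;0 0 -.3 0 0 0;0 0 -.4 0 0 0;0 0 -.4 0 0 0;0 0 -.4 0 0 0;0 0 -.2 0 0 0;0 0 0 0 0 0;0 0 0 0 0 0;0 0 0 0 0 0'
python3 - <<'E'
from h import *
s=sense();print(s)
print(RT().round(3))
E
```

```text
time: 4.75
eef_pos: [582.4, -200.5, 66.5]
ee_rot: [0.0, 0.994, 0.114, 0.001]
contact_force: [0.6, -0.4, -0.1]
width: 44.1
gripper_force: 0.0
time: 5.55
eef_pos: [582.1, -200.2, 66.2]
ee_rot: [0.0, 0.994, 0.114, 0.0]
contact_force: [-1.0, 0.6, 5.7]
width: 25.0
gripper_force: 40.0
time: 6.55
eef_pos: [581.0, -200.1, 164.7]
ee_rot: [-0.0, 0.994, 0.114, -0.001]
contact_force: [0.4, -0.3, -2.6]
width: 24.6
gripper_force: 40.0
{'time': 6.55, 'q': array([ 0.36229473,  0.76810252, -0.18886525,  1.66604551,  0.19733699,
        0.72829452, -1.26562588]), 'qd': array([ 0.00021193,  0.00393208, -0.00037152, -0.00270533,  0.00125039,
        0.00141471, -0.00171508]), 'joint_torque': array([ 2.44411634e-02, -5.58290648e+01, -1.35493778e+00, -1.36520407e+01,
       -1.48392183e-02, -7.19353301e-02, -2.71230747e-04]), 'eef_pos': array([ 580.95720031, -200.12505779,  164.73190327]), 'ee_rot': array([-3.30178632e-04,  9.93514066e-01,  1.13704216e-01, -1.02080108e-03]), 'contact_force': array([ 0.39427095, -0.29609718, -2.64497098]), 'moment': array([0.01423053, 0.03323196, 0.02127927]), 'gripper_force': 39.98909411486238, 'width': 24.61652165748344}
[[ 0.974  0.226 -0.002]
 [ 0.226 -0.974  0.   ]
 [-0.002 -0.001 -1.   ]]
```

```bash
python3 -m jog '0 -.1 -.2 0 0 0;0 -.3 -.3 0 0 0;0 -.5 0 0 0 0;0 -.6 0 0 0 0;0 -.6 0 0 0 0;0 -.6 0 0 0 0;0 -.6 0 0 0 0;-.1 -.6 0 0 0 0;-.1 -.5 0 0 0 0;-.1 -.3 0 0 0 0;0 -.1 0 0 0 0;0 0 0 0 0 0';python3 -m jog '0 0 0 0 0 0;0 0 0 0 0 0;0 0 0 0 0 0'
python3 - <<'E'
from h import *
im,p=snap('wrist','w3');np.savez('w3.npz',**{k:np.array(v) for k,v in p.items()}); s=sense();print(s['eef_pos'],s['contact_force'])
print(proj(p,(542,102,38)))
E
```

```text
time: 7.75
eef_pos: [513.3, 30.5, 191.2]
ee_rot: [0.0, 0.993, 0.114, 0.001]
contact_force: [-0.1, -0.7, -1.7]
width: 25.1
gripper_force: 40.0
time: 8.05
eef_pos: [513.3, 29.0, 190.6]
ee_rot: [0.0, 0.994, 0.113, 0.0]
contact_force: [0.4, 0.0, -2.4]
width: 24.7
gripper_force: 40.0
[513.21170521  29.1648235  190.612595  ] [-0.21678863  0.75139537 -1.43218916]
[237.63607138 126.60006904]
```

View pics/w3.png

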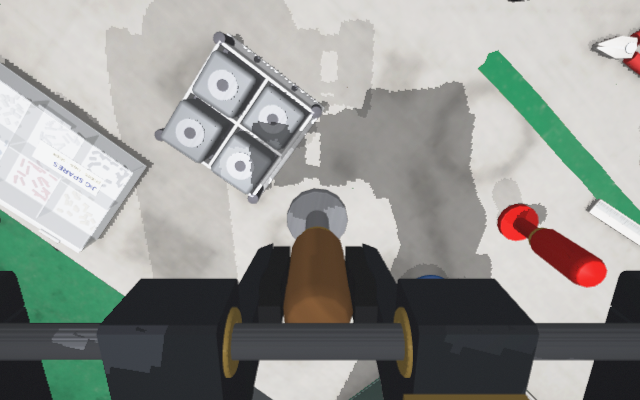

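The wrist view shows the bin rim corners at (222,40), (318,108), (255,195) and (160,132). The divider cross is at (236,121), the inlays at (222,85), (273,120), (190,132) and (240,165), and the tamper foot disc at about (317,216).

Run:
```python
from h import *
p=dict(np.load('w3.npz'))
im=cv2.imread('pics/w3.png'); s=sense()
cc=cv2.resize(im[20:260,140:380],None,fx=2.5,fy=2.5,interpolation=2); cv2.imwrite('pics/c3.png',cc)
c=np.array([onz(p,u,v,38) for u,v in((222,40),(318,108),(255,195),(160,132))]);print(c.round(1),c.mean(0).round(1))
print([np.degrees(np.arctan2(*(c[(i+1)%4]-c[i])[[1,0]])).round(1) for i in range(4)],[np.linalg.norm(c[(i+1)%4]-c[i]).round() for i in range(4)])
print('cross',onz(p,236,121,38).round(1)); f=onz(p,317,216,132);print('foot',f.round(1),'tcp',s['eef_pos'])
for u,v in((222,85),(273,120),(190,132),(240,165)):print(onz(p,u,v,54).round(1))
```

```text
[[604.4 124.   38. ]
 [571.4  40.7  38. ]
 [486.8  77.9  38. ]
 [523.2 164.   38. ]] [546.5 101.7  38. ]
[np.float64(-111.6), np.float64(156.3), np.float64(67.0), np.float64(-26.2)] [np.float64(90.0), np.float64(92.0), np.float64(94.0), np.float64(90.0)]
cross [546.2 104.   38. ]
foot [515.   28.7 132. ] tcp [513.21170521  29.1648235  190.612595  ]
[572.7 115.4  54. ]
[555.8  73.   54. ]
[532.2 134.7  54. ]
[514.7  92.3  54. ]
```

View pics/c3.png

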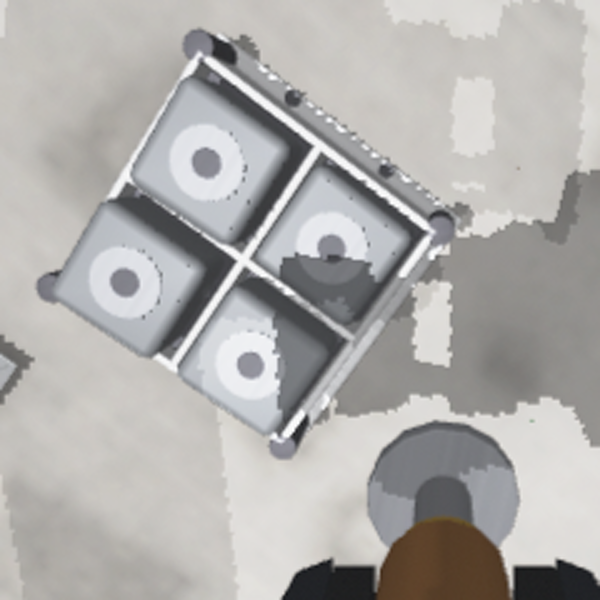

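```bash
python3 -m jog '.1 -.1 0 0 0 0;.3 -.25 0 0 0 0;.4 -.35 0 0 0 0;.4 -.35 0 0 0 0;.27 -.24 0 0 0 0;.1 -.1 .1 0 0 0;0 0 .25 0 0 0;0 0 .3 0 0 0;0 0 .3 0 0 0;0 0 .15 0 0 0;0 0 .06 0 0 0;0 0 0 0 0 0' - 60;python3 -m jog '0 0 0 0 0 0;0 0 0 0 0 0;0 0 0 0 0 0'
python3 - <<'E'
from h import *
im,p=snap('wrist','w4'); cv2.imwrite('pics/c4.png',cv2.resize(cv2.cvtColor(im[60:300,160:480],cv2.COLOR_RGB2BGR),None,fx=2,fy=2)); np.savez('w4.npz',**{k:np.array(v) for k,v in p.items()}); s=sense();print(s['eef_pos'],s['contact_force'],s['moment'])
print(shift((574.1,114.6,130)))
E
```

```text
time: 9.3
eef_pos: [573.3, 114.9, 132.3]
ee_rot: [0.0, 0.994, 0.113, -0.001]
contact_force: [0.6, 0.8, -2.5]
width: 24.6
gripper_force: 60.0
time: 9.6
eef_pos: [574.1, 115.6, 133.2]
ee_rot: [-0.0, 0.994, 0.114, 0.001]
contact_force: [-0.6, -0.1, -1.0]
width: 24.5
gripper_force: 60.0
[573.99250532 115.59379837 133.14761794] [-0.07944612  0.19055871 -2.81851367] [ 0.04885758 -0.03655957  0.01601407]
[-0.002  0.02   0.063]
```

View pics/c4.png

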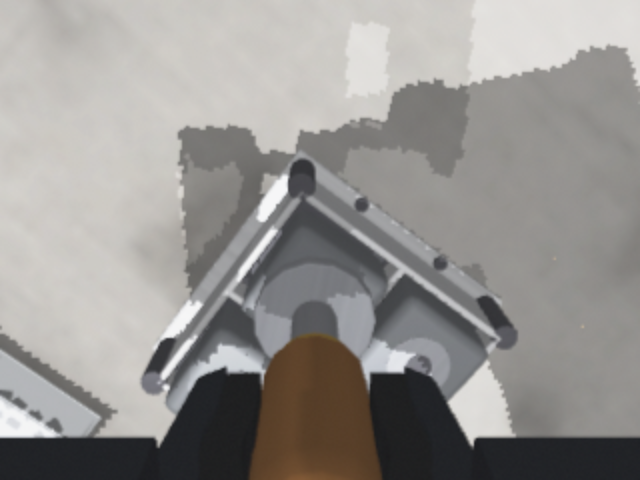

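The crop shows the foot disc centred at about (314,321) over the far cell, with the rim's far corner at (302,197), the right corner at about (500,345) and the left corner at about (165,375).

Run:
```python
from h import *
p=dict(np.load('w4.npz')); e1=np.array((.906,-.423,0));e2=np.array((.423,.906,0));b=np.array((544.2,103.7,38))
cr=lambda X:(proj(p,X)-[160,60])*2
for s,t in((1,1),(1,-1),(-1,1)): print(s,t,cr(b+46.5*s*e1+46.5*t*e2).round(),cr(b+43.5*s*e1+43.5*t*e2).round())
print('foot',cr((574,115.6,75)),'edges',[cr((574+19*np.cos(a),115.6+19*np.sin(a),75)).round() for a in np.arange(4)*np.pi/2+.228])
print('inlayB',cr((555.1,73.8,54)))
```

```text
1 1 [303. 186.] [305. 198.]
1 -1 [504. 341.] [493. 342.]
-1 1 [150. 381.] [161. 379.]
foot [311.87632986 317.51793664] edges [array([312., 258.]), array([250., 318.]), array([312., 374.]), array([374., 317.])]
inlayB [417.55136483 370.35170034]
```

```bash
python3 -m jog '0 0 .04 0 0 0;0 0 .04 0 0 0;0 0 .04 0 0 0;0 0 0 0 0 0';python3 -m jog '0 0 .04 0 0 0;0 0 .04 0 0 0;0 0 0 0 0 0';python3 -m jog '0 0 .04 0 0 0;0 0 .04 0 0 0;0 0 0 0 0 0'; python3 -c "
from h import *
s=sense();print(s['contact_force'],s['eef_pos'])"
```

```text
time: 10.05
eef_pos: [573.5, 115.5, 126.3]
ee_rot: [0.0, 0.994, 0.114, -0.0]
contact_force: [-0.3, -0.3, -2.0]
width: 24.9
gripper_force: 60.0
time: 10.35
eef_pos: [573.8, 115.6, 122.6]
ee_rot: [0.0, 0.994, 0.114, 0.0]
contact_force: [0.2, -0.2, -2.6]
width: 24.6
gripper_force: 60.0
time: 10.65
eef_pos: [573.9, 115.6, 118.8]
ee_rot: [0.0, 0.994, 0.114, 0.0]
contact_force: [-0.9, 0.1, 2.6]
width: 24.7
gripper_force: 60.0
[-0.90461782  0.12874546  2.58434691] [573.88587049 115.60036943 118.83204186]
```

```bash
python3 -m jog '0 0 .02 0 0 0;0 0 .02 0 0 0;0 0 0 0 0 0';python3 -m jog '0 0 .02 0 0 0;0 0 .02 0 0 0;0 0 0 0 0 0';python3 -m jog '0 0 .02 0 0 0;0 0 0 0 0 0'; python3 -c "
from h import *
s=sense();print(s['contact_force'],s['moment'],s['eef_pos'])"
```

```text
time: 10.95
eef_pos: [573.9, 115.6, 116.7]
ee_rot: [-0.0, 0.994, 0.114, 0.0]
contact_force: [-0.5, 0.8, 2.6]
width: 24.6
gripper_force: 60.0
time: 11.25
eef_pos: [573.8, 115.6, 114.5]
ee_rot: [0.0, 0.994, 0.114, 0.0]
contact_force: [0.8, -0.6, 2.8]
width: 24.3
gripper_force: 60.0
time: 11.45
eef_pos: [573.8, 115.6, 113.6]
ee_rot: [0.0, 0.994, 0.114, 0.0]
contact_force: [-0.8, -0.7, 2.9]
width: 24.7
gripper_force: 60.0
[-0.82407874 -0.72139164  2.89794407] [0.03786596 0.03274188 0.04369576] [573.77497096 115.57484981 113.58338905]
```

```bash
python3 -m jog '0 0 .01 0 0 0;0 0 0 0 0 0'|sed -n '2p;4p';python3 -m jog '0 0 .01 0 0 0;0 0 0 0 0 0'|sed -n '2p;4p'
```

```text
eef_pos: [573.8, 115.5, 113.1]
contact_force: [-0.7, 0.3, 2.9]
eef_pos: [573.8, 115.6, 112.7]
contact_force: [0.0, 0.6, 3.3]
```

```bash
python3 -m jog '0 0 .01 0 0 0;0 0 0 0 0 0'|sed -n '2p;4p';python3 -m jog '0 0 .01 0 0 0;0 0 0 0 0 0'|sed -n '2p;4p'
```

```text
eef_pos: [573.8, 115.6, 112.1]
contact_force: [-0.0, 0.4, 3.1]
eef_pos: [573.8, 115.6, 111.7]
contact_force: [-0.5, 0.1, 2.0]
```

```bash
python3 -m jog '0 0 .01 0 0 0;0 0 0 0 0 0'|sed -n '2p;4p';python3 -m jog '0 0 .01 0 0 0;0 0 0 0 0 0'|sed -n '2p;4p'
```

```text
eef_pos: [573.8, 115.6, 111.3]
contact_force: [-1.1, 0.1, 4.8]
eef_pos: [574.0, 115.6, 111.3]
contact_force: [-0.7, 1.2, 8.0]
```

```bash
python3 -m jog '0 0 .01 0 0 0;0 0 0 0 0 0'|sed -n '2p;4p';python3 -m jog '0 0 .01 0 0 0;0 0 0 0 0 0'|sed -n '1,2p;4p'
```

```text
eef_pos: [574.1, 115.7, 111.2]
contact_force: [-2.5, -0.2, 11.1]
time: 13.05
eef_pos: [574.3, 115.7, 111.2]
contact_force: [-2.2, 0.2, 15.1]
```

```bash
python3 -m jog '0 0 -.1 0 0 0;0 0 -.2 0 0 0;0 0 -.2 0 0 0;0 0 -.1 0 0 0;-.14 .18 0 0 0 0;-.14 .18 0 0 0 0;-.14 .18 0 0 0 0;-.14 .19 0 0 0 0;0 0 0 0 0 0;0 0 0 0 0 0;0 0 0 0 0 0;0 0 0 0 0 0'; python3 -c "
from h import *
s=sense();print(s['contact_force'],s['eef_pos'],shift((555.1,73.8,127)))"
```

```text
time: 14.25
eef_pos: [555.0, 74.5, 139.7]
ee_rot: [-0.0, 0.993, 0.114, 0.0]
contact_force: [0.6, -0.6, -2.2]
width: 24.1
gripper_force: 60.0
[ 0.63501636 -0.56829698 -2.19830724] [554.96177974  74.49216977 139.71516477] [-0.001  0.014  0.254]
```

```bash
python3 -m jog '0 .01 .1 0 0 0;0 0 .1 0 0 0;0 0 .05 0 0 0;0 0 .03 0 0 0;0 0 .02 0 0 0;0 0 .02 0 0 0;0 0 0 0 0 0'|sed -n '1,2p;4p';python3 -m jog '0 0 .02 0 0 0;0 0 .02 0 0 0;0 0 .02 0 0 0;0 0 0 0 0 0'|sed -n '2p;4p';python3 -m jog '0 0 .02 0 0 0;0 0 .02 0 0 0;0 0 .02 0 0 0;0 0 0 0 0 0'|sed -n '2p;4p'
```

```text
time: 14.95
eef_pos: [554.8, 73.1, 123.7]
contact_force: [-0.1, -0.6, -2.4]
eef_pos: [554.7, 73.1, 120.6]
contact_force: [0.8, -0.1, -1.8]
eef_pos: [555.1, 73.2, 118.1]
contact_force: [-0.3, -0.2, 4.3]
```

Contact on block B; it has about 7 mm to go.

```bash
python3 -m jog '0 0 .02 0 0 0;0 0 .02 0 0 0;0 0 .02 0 0 0;0 0 0 0 0 0'|sed -n '1,2p;4p';python3 -m jog '0 0 .02 0 0 0;0 0 .01 0 0 0;0 0 0 0 0 0'|sed -n '2p;4p';python3 -m jog '0 0 .01 0 0 0;0 0 .01 0 0 0;0 0 0 0 0 0'|sed -n '2p;4p'
```

```text
time: 16.15
eef_pos: [555.0, 73.2, 114.8]
contact_force: [0.8, -0.9, 3.2]
eef_pos: [555.0, 73.2, 113.2]
contact_force: [-0.2, 0.1, 3.1]
eef_pos: [554.9, 73.2, 112.1]
contact_force: [-0.3, 0.1, 4.6]
```

```bash
python3 -m jog '0 0 .01 0 0 0;0 0 .01 0 0 0;0 0 0 0 0 0'|sed -n '1,2p;4p';python3 -m jog '0 0 .01 0 0 0;0 0 0 0 0 0'|sed -n '2p;4p'
```

```text
time: 17.05
eef_pos: [555.0, 73.2, 111.3]
contact_force: [-1.4, 0.0, 5.5]
eef_pos: [555.1, 73.2, 111.2]
contact_force: [-1.3, 0.4, 8.8]
```

```bash
python3 -m jog '0 0 .01 0 0 0;0 0 0 0 0 0'|sed -n '1,2p;4p';python3 -m jog '0 0 .01 0 0 0;0 0 0 0 0 0'|sed -n '2p;4p'
```

```text
time: 17.45
eef_pos: [555.2, 73.2, 111.2]
contact_force: [-2.4, -0.2, 12.3]
eef_pos: [555.4, 73.3, 111.1]
contact_force: [-2.7, -0.3, 17.2]
```

```bash
python3 -m jog '0 0 -.1 0 0 0;0 0 -.2 0 0 0;0 0 -.2 0 0 0;0 0 -.1 0 0 0;-.17 -.14 0 0 0 0;-.18 -.14 0 0 0 0;-.18 -.14 0 0 0 0;-.17 -.14 0 0 0 0;0 0 0 0 0 0;0 0 0 0 0 0;0 0 0 0 0 0'; python3 -c "
from h import *
s=sense();print(s['contact_force'],s['eef_pos'],shift((514.3,92.8,127)))"
```

```text
time: 18.75
eef_pos: [515.0, 92.3, 139.7]
ee_rot: [0.0, 0.994, 0.113, 0.0]
contact_force: [0.4, -0.4, -1.9]
width: 24.8
gripper_force: 60.0
[ 0.35162352 -0.40191213 -1.92572077] [515.00291005  92.32464467 139.72517913] [-0.012 -0.013  0.254]
```

```bash
python3 -m jog '-.01 -.01 .1 0 0 0;0 0 .1 0 0 0;0 0 .05 0 0 0;0 0 .03 0 0 0;0 0 .02 0 0 0;0 0 .02 0 0 0;0 0 0 0 0 0'|sed -n '1,2p;4p';python3 -m jog '0 0 .02 0 0 0;0 0 .02 0 0 0;0 0 .02 0 0 0;0 0 0 0 0 0'|sed -n '2p;4p';python3 -m jog '0 0 .02 0 0 0;0 0 .02 0 0 0;0 0 .02 0 0 0;0 0 0 0 0 0'|sed -n '2p;4p';python3 -m jog '0 0 .02 0 0 0;0 0 .02 0 0 0;0 0 .02 0 0 0;0 0 0 0 0 0'|sed -n '1,2p;4p'
```

```text
time: 19.45
eef_pos: [513.9, 92.9, 124.1]
contact_force: [-0.9, -0.8, 3.7]
eef_pos: [513.9, 92.9, 121.1]
contact_force: [-1.0, 0.5, 4.6]
eef_pos: [513.9, 92.9, 118.0]
contact_force: [-0.8, 0.2, 4.5]
time: 20.65
eef_pos: [513.9, 92.8, 114.9]
contact_force: [-1.9, -0.8, 4.5]
```

```bash
python3 -m jog '0 0 .02 0 0 0;0 0 .01 0 0 0;0 0 0 0 0 0'|sed -n '2p;4p';python3 -m jog '0 0 .01 0 0 0;0 0 .01 0 0 0;0 0 0 0 0 0'|sed -n '2p;4p';python3 -m jog '0 0 .01 0 0 0;0 0 .01 0 0 0;0 0 0 0 0 0'|sed -n '1,2p;4p';python3 -m jog '0 0 .01 0 0 0;0 0 0 0 0 0'|sed -n '2p;4p'
```

```text
eef_pos: [513.9, 92.9, 113.4]
contact_force: [-1.8, -0.5, 4.4]
eef_pos: [513.9, 92.9, 112.4]
contact_force: [-2.3, -0.3, 5.1]
time: 21.55
eef_pos: [513.9, 92.9, 111.3]
contact_force: [-0.9, -1.0, 4.6]
eef_pos: [514.0, 92.9, 111.2]
contact_force: [-1.7, 0.1, 8.9]
```

```bash
python3 -m jog '0 0 .01 0 0 0;0 0 0 0 0 0'|sed -n '1,2p;4p'
```

```text
time: 21.95
eef_pos: [514.1, 92.9, 111.2]
contact_force: [-2.6, -0.5, 13.0]
```

```bash
python3 -m jog '0 0 -.1 0 0 0;0 0 -.2 0 0 0;0 0 -.2 0 0 0;0 0 -.1 0 0 0;.14 -.18 0 0 0 0;.14 -.18 0 0 0 0;.14 -.18 0 0 0 0;.14 -.17 0 0 0 0;0 0 0 0 0 0;0 0 0 0 0 0;0 0 0 0 0 0'; python3 -c "
from h import *
s=sense();print(s['contact_force'],s['eef_pos'],shift((533.3,133.6,127)))"
```

```text
time: 23.05
eef_pos: [532.7, 133.0, 140.0]
ee_rot: [0.0, 0.994, 0.113, -0.0]
contact_force: [-0.0, 0.5, -2.2]
width: 24.5
gripper_force: 60.0
[-0.01698605  0.51076952 -2.22718733] [532.6596281  133.02469951 139.97286295] [ 0.015 -0.009  0.259]
```

```bash
python3 -m jog '.01 -.01 .1 0 0 0;0 0 .1 0 0 0;0 0 .05 0 0 0;0 0 .03 0 0 0;0 0 .02 0 0 0;0 0 .02 0 0 0;0 0 0 0 0 0'|sed -n '1,2p;4p';python3 -m jog '0 0 .02 0 0 0;0 0 .02 0 0 0;0 0 .02 0 0 0;0 0 0 0 0 0'|sed -n '2p;4p';python3 -m jog '0 0 .02 0 0 0;0 0 .02 0 0 0;0 0 .02 0 0 0;0 0 0 0 0 0'|sed -n '2p;4p';python3 -m jog '0 0 .02 0 0 0;0 0 .02 0 0 0;0 0 .02 0 0 0;0 0 0 0 0 0'|sed -n '1,2p;4p'
```

```text
time: 23.75
eef_pos: [533.5, 134.4, 124.4]
contact_force: [-1.5, 0.3, -0.1]
eef_pos: [533.5, 134.5, 121.2]
contact_force: [0.3, 0.1, 1.8]
eef_pos: [533.4, 134.4, 118.0]
contact_force: [-0.2, 0.1, 0.7]
time: 24.95
eef_pos: [533.4, 134.4, 115.0]
contact_force: [0.3, 0.3, 0.6]
```

```bash
python3 -m jog '0 0 .02 0 0 0;0 0 .01 0 0 0;0 0 0 0 0 0'|sed -n '2p;4p';python3 -m jog '0 0 .01 0 0 0;0 0 .01 0 0 0;0 0 0 0 0 0'|sed -n '2p;4p';python3 -m jog '0 0 .01 0 0 0;0 0 .01 0 0 0;0 0 0 0 0 0'|sed -n '1,2p;4p';python3 -m jog '0 0 .01 0 0 0;0 0 0 0 0 0'|sed -n '2p;4p'
```

```text
eef_pos: [533.4, 134.4, 113.6]
contact_force: [-0.4, -0.3, 0.7]
eef_pos: [533.4, 134.4, 112.6]
contact_force: [0.1, -0.2, 1.4]
time: 25.85
eef_pos: [533.4, 134.4, 111.6]
contact_force: [-0.8, -0.6, 1.6]
eef_pos: [533.5, 134.4, 111.3]
contact_force: [0.1, -0.0, 4.6]
```

```bash
python3 -m jog '0 0 .01 0 0 0;0 0 0 0 0 0'|sed -n '2p;4p';python3 -m jog '0 0 .01 0 0 0;0 0 0 0 0 0'|sed -n '2p;4p'
```

```text
eef_pos: [533.7, 134.5, 111.3]
contact_force: [-1.4, -0.5, 7.6]
eef_pos: [533.8, 134.5, 111.2]
contact_force: [-1.4, -0.6, 10.2]
```

```bash
python3 -m jog '0 0 .01 0 0 0;0 0 0 0 0 0;0 0 0 0 0 0'|sed -n '1,2p;4p'
```

```text
time: 26.75
eef_pos: [534.0, 134.6, 111.2]
contact_force: [-2.1, -0.8, 15.1]
```

```bash
python3 -m jog '0 0 .007 0 0 0;0 0 0 0 0 0;0 0 0 0 0 0;0 0 0 0 0 0'|sed -n '1,2p;4p';python3 -m jog '0 0 0 0 0 0;0 0 0 0 0 0;0 0 0 0 0 0;0 0 0 0 0 0'|sed -n '1,2p;4p'
```

```text
time: 27.15
eef_pos: [534.1, 134.6, 111.1]
contact_force: [-2.8, -1.1, 18.1]
time: 27.55
eef_pos: [534.1, 134.6, 111.1]
contact_force: [-2.5, -0.9, 17.3]
```

```bash
python3 -m jog '0 0 -.1 0 0 0;0 0 -.2 0 0 0;0 0 -.3 0 0 0;0 0 -.3 0 0 0;0 0 -.2 0 0 0;0 0 -.1 0 0 0;0 0 0 0 0 0'|sed -n '1,4p';python3 - <<'E'
from h import *
snap('wrist','w5')
E
python3 -m jog '-.02 .15 0 0 0 0;-.04 .3 0 0 0 0;-.06 .5 0 0 0 0;-.08 .5 0 0 0 0;-.08 .5 0 0 0 0;-.08 .5 0 0 0 0;-.06 .5 0 0 0 0;-.06 .5 0 0 0 0;-.04 .4 0 0 0 0;0 .2 0 0 0 0;0 0 0 0 0 0;0 0 0 0 0 0'|sed -n '1,4p'
python3 - <<'E'
from h import *
im,p=snap('wrist','w6');a,_=snap('top','top6')
cv2.imwrite('pics/c6.png',np.vstack([cv2.resize(cv2.cvtColor(im,cv2.COLOR_RGB2BGR),(480,300)),cv2.resize(cv2.cvtColor(a[100:300,150:470],cv2.COLOR_RGB2BGR),(480,300))]))
s=sense();print(s['eef_pos'],shift((555,-70,70)))
E
```

```text
time: 28.25
eef_pos: [533.7, 134.5, 169.8]
ee_rot: [-0.0, 0.994, 0.114, 0.0]
contact_force: [0.9, -0.1, -3.1]
time: 29.5
eef_pos: [553.6, -68.0, 169.2]
ee_rot: [-0.0, 0.993, 0.114, -0.0]
contact_force: [0.3, 0.5, -2.6]
[553.69487585 -67.03055822 169.27919944] [0.012 0.066 1.986]
```

View pics/c6.png

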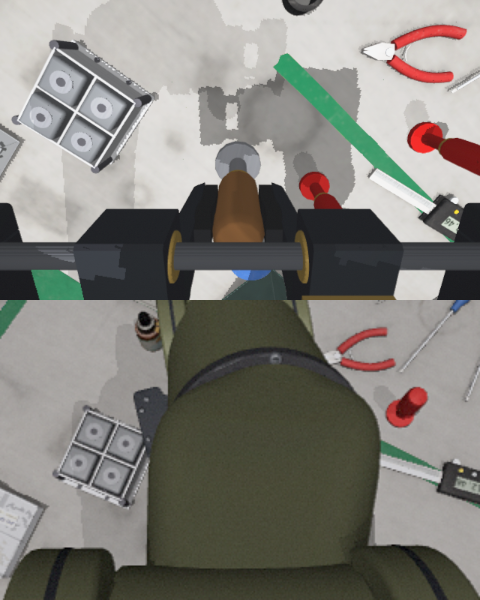

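The four blocks now stand even in the bin (wrist crop around (80,105)), and the tamper is over clear table. I'll lower it.

```bash
python3 -m jog '0 0 .1 0 0 0;0 0 .25 0 0 0;0 0 .4 0 0 0;0 0 .4 0 0 0;0 0 .35 0 0 0;0 0 .2 0 0 0;0 0 .12 0 0 0;0 0 .08 0 0 0;0 0 .05 0 0 0;0 0 0 0 0 0;0 0 0 0 0 0'|sed -n '1,4p';python3 -m jog '0 0 .02 0 0 0;0 0 .02 0 0 0;0 0 0 0 0 0'|sed -n '2p;4p';python3 -m jog '0 0 .02 0 0 0;0 0 0 0 0 0'|sed -n '2p;4p';python3 -m jog '0 0 .01 0 0 0;0 0 0 0 0 0'|sed -n '2p;4p'
```

```text
time: 30.7
eef_pos: [554.2, -68.8, 72.3]
ee_rot: [0.0, 0.994, 0.114, 0.0]
contact_force: [0.0, 0.6, -3.2]
eef_pos: [553.8, -68.8, 69.9]
contact_force: [0.9, -0.7, -1.4]
eef_pos: [553.8, -68.7, 68.8]
contact_force: [0.4, 1.0, -2.4]
eef_pos: [553.8, -68.7, 68.3]
contact_force: [0.8, -0.9, -1.7]
```

```bash
python3 -m jog '0 0 .01 0 0 0;0 0 .01 0 0 0;0 0 0 0 0 0'|sed -n '2p;4p';python3 -m jog '0 0 .01 0 0 0;0 0 0 0 0 0;0 0 0 0 0 0'|sed -n '2p;4p';python3 -m jog '0 0 .01 0 0 0;0 0 0 0 0 0;0 0 0 0 0 0'|sed -n '2p;4p'
```

```text
eef_pos: [553.8, -68.7, 67.3]
contact_force: [0.4, -0.7, -2.8]
eef_pos: [553.8, -68.7, 66.8]
contact_force: [-0.4, 0.1, -3.4]
eef_pos: [553.8, -68.7, 66.4]
contact_force: [0.0, 0.8, -2.1]
```

```bash
python3 -m jog '0 0 .01 0 0 0;0 0 0 0 0 0;0 0 0 0 0 0'|sed -n '2p;4p';python3 -m jog '0 0 .01 0 0 0;0 0 0 0 0 0;0 0 0 0 0 0'|sed -n '2p;4p'
```

```text
eef_pos: [554.0, -68.7, 66.2]
contact_force: [-0.7, 0.4, 3.8]
eef_pos: [554.1, -68.6, 66.1]
contact_force: [-1.8, 0.0, 7.8]
```

Foot is on the table. Next I release the grip slowly and rise straight up.

```bash
python3 -m jog '0 0 -.01 0 0 0;0 0 0 0 0 0;0 0 0 0 0 0' - 5|sed -n '2,6p';python3 -m jog '0 0 0 0 0 0;0 0 0 0 0 0;0 0 0 0 0 0;0 0 0 0 0 0;0 0 0 0 0 0;0 0 0 0 0 0' .5|sed -n '2,6p';python3 -m jog '0 0 -.1 0 0 0;0 0 -.2 0 0 0;0 0 -.4 0 0 0;0 0 -.4 0 0 0;0 0 -.4 0 0 0;0 0 -.4 0 0 0;0 0 -.4 0 0 0;0 0 -.4 0 0 0;0 0 -.2 0 0 0;0 0 0 0 0 0;0 0 0 0 0 0'
python3 - <<'E'
from h import *
im,p=snap('wrist','w7');print(proj(p,(554,-68.6,110)),proj(p,(554,-68.6,8)))
E
```

```text
eef_pos: [554.1, -68.6, 66.0]
ee_rot: [0.0, 0.994, 0.114, 0.0]
contact_force: [0.5, 0.6, 3.9]
width: 25.7
gripper_force: 5.0
eef_pos: [553.8, -68.7, 65.8]
ee_rot: [0.0, 0.994, 0.114, -0.0]
contact_force: [0.4, -0.1, 0.7]
width: 44.1
gripper_force: 0.0
time: 34.9
eef_pos: [553.5, -68.7, 210.6]
ee_rot: [0.0, 0.994, 0.114, -0.0]
contact_force: [-0.4, -0.1, -1.1]
width: 44.2
gripper_force: 0.0
[316.0846945  196.31886316] [316.33480734 164.8140789 ]
```

View pics/w7.png

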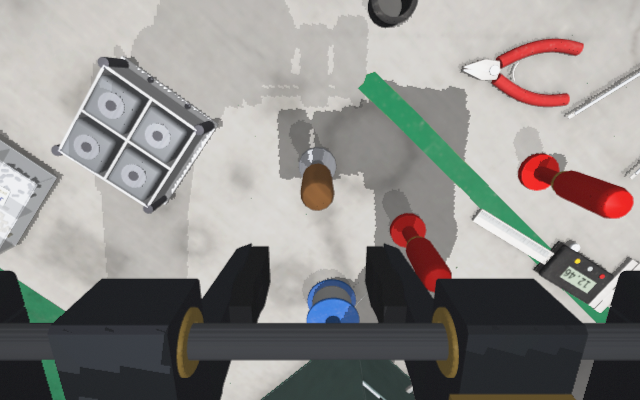

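The tamper stands upright and free: its foot at (317,163) and grip top at (317,193) match the predicted upright pose. The blocks are level in the bin around (135,130). Handing in.

```bash
python3 -c "
from station import *
print(job_done())"
```

```text
the job is handed in; nothing more can be done
None
```

The job is handed in: all four blocks were pressed hard down to the same height within about 0.2 mm, the last was held at about 20 N for over half a second, and the tamper stands upright and released about 170 mm from the bin; no verdict came back.

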